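# Warm a mug: set it on the plate and snap the rocker on

## Robot

A 6-joint arm with a two-finger parallel gripper is mounted at the origin on the work surface; the furniture and walls round the work are solid. World frame = base frame: x ahead of the robot, y to its left, z up, the work surface at z = 0. Lengths are in m, angles in rad, forces in N, time in s.
With the tool pointing down it reaches from about 0.3 to 0.775 m from the base axis. Payload 14.6 kg.
Tool frame: the origin (TCP) lies at the very end of the fingers, on their centre line; the grasp point (between the pads) lies 19 mm behind it (ctrl.grasp_offset is the distance from the TCP to the grasp point, in m); z points along the fingers, y is the line along which they close (so a half turn about z gives the same grasp; the last joint's range is limited). The gripper opens to 94 mm and grips with 3 to 60 N. Pads are 16 mm wide; open, the fingers measure 119 mm over their backs; the gripper's body (75 mm by 177 mm) begins 78 mm behind the grasp point.
Start: joints at [1.266, 0.3, 1.521, -0, 1.321, -0.067], TCP at [0.13, 0.535, 0.205] pointing down, gripper open.
Joint ranges: [-3.03, 3.03], [-0.79, 2.21], [0.23, 2.52], [-1.04, 4.18], [0, 3.07], [-2.55, 2.55]. Speed limits (rad/s): [2.22, 2.22, 2.57, 3.14, 3.14, 3.14].

## Interface

Orientations are given as [roll, pitch, yaw] about the fixed x, y, z axes, in that order (R = Rz(yaw) Ry(pitch) Rx(roll)).
In Python, from station import ctrl gives the robot as it stands.
- The arm moves only by the tool step_arm, never from a script. Its argument "plan" is a list that holds one entry, the list of rows, each a list of 6 numbers: the shift along the tool's x, y, z in units of 30 mm (1.0 is 30 mm), then the turn, a rotation vector about the tool's x, y, z in units of 6 degrees (1.0 is 6 degrees). In form: [[[dx, dy, dz, wx, wy, wz], ...]]. A call has 1 to 8 rows; each row is the pose to reach, as a shift and turn from the pose commanded when the call began, along the tool's axes at that moment; what a row does not reach only later rows make up. A row lasts 1/12 s, in which the tool goes at most 41.7 mm and 7.16 degrees, less where a joint would pass 70% of its speed; a pose out of reach is approached as far as the arm can. A call with a gripper value outside its range is refused whole. "grip" is the opening, from 0 (shut) to 1 (fully open), set as the call begins (left out, the last holds). The fingers move at their own pace and stop on an object; "squeeze" is the grip in N (left out, the last holds). Time passes only in rows, so rows that repeat a pose let the fingers close. It gives the time, the measured TCP pose, the force, the opening and the grip force at its end, in the units of the state.
- ctrl.get_obs(): the state, without advancing time (a new reading comes with each control period).
- ctrl.camera(name): name is "scene" or "top" or "wrist"; returns the picture (480x640x3 uint8, red, green, blue); there is no depth.
- ctrl.camera_model(name): a dict with "intrinsics" (3x3 intrinsics, pixels), "k1" (the pictures are not rectified: a ray, as slopes to the right and down, at radius r is drawn at 1 + k1 r^2 times it, then the intrinsics apply), "R" (3x3) and "t" (3): a world point X has camera coordinates R X + t; the wrist camera has in their place "tool_from_camera" (4x4, takes a point from camera to tool coordinates, whose origin is the TCP and whose axes are the flange's). Camera axes: x right, y down, z forward; pixel columns grow to the right and rows downward; lengths in m; the calibration is good to about 2 mm. A picture is of the moment at which its call begins: read the wrist's pose just before it. camera_model takes no time and is no camera call.
- ctrl.hand_in(): hands the job in; it is judged then, once.
Trained networks look in the newest picture that a camera, given by its name, has taken for a name from the list of things; names that differ only in an ending like _2 or _b are one class to them, and where a whole thing is asked for, a point or a joint stands for the part that bears it (a point fixed in the world has none). Each returns a list of dicts, best first, with "confidence" (0 to 1); they miss things now and then, are a little off and sometimes report something else, mostly with a low value. They report only what shows in the picture. A call takes as long as a camera call. They do not tell look-alikes from the thing itself.
- ctrl.masks_of(query, camera): "pixels" (480x640 bool, what is visible of it) and "at" ([column, row] in pixels, amid what is visible of it).
- ctrl.place_of(query, camera): "at" ([column, row] in pixels: a listed point, or the origin of a listed thing).
The state is a dict: "time_s": time; "qpos": joint angles; "joint_vel": joint speeds; "tau": joint torques, N m; "ee_pos": TCP position; "eef_rot": TCP orientation; "force": force on the tool from outside, world axes, zero at the start; "moment": the same for the moment, N m; "grip_width": finger opening in m; "grip_force": force on a finger pad.
Only numpy, scipy, OpenCV 4.12 (cv2) and the standard library are available. Lean on these libraries where they do the work, as an engineer would, in place of code of your own. Each camera call takes 0.05 s, during which the arm holds its last target. There are 200 camera calls.

## Task

Set the white mug gently on the round plate of the drinks warmer, standing upright and centred, then switch the warmer on by pushing the upper half of the rocker under the visor until it snaps over and stays. Keep the mug upright on the way and leave the bowl, the salt shaker and the lemon where they are.

Things in the scene. Friction and masses are not known exactly. Their poses are not given: they have to be found in the camera images.
- warmer: White drinks warmer, fixed. Flat base 190 mm deep (x), 330 wide (y), top 30 mm high; round plate on its left (+y) half, control housing on its right (y -155 to -45 mm): rear column (x 55 to 95 mm, 160 mm high), a panel sloping 32 degrees up from the front to the column, a visor above the panel. Origin: centre of the underside; x from its front (robot side) to its back, z up
- visor_edge (a point): Middle of the lower front edge of the visor, a slab 110 mm wide, 8 mm thick, that juts forward from the column (in the warmer's frame x -3, y -100, z 152 mm). It hides the rocker's upper half from above, but is open to front and sides: a tool leaning back to the robot, about 30 degrees from vertical, gets its fingers under it
- plate_top (a point): Centre of the top face of the warmer's round plate (dark steel, 120 mm across, flat, no rim, 40 mm above the worktop; in the warmer's frame x -25, y +85 mm). Axes as the warmer's
- rocker (a joint): Angle of the rocker, a black paddle 88 mm long (up the slope), 52 wide, 10 thick, on the sloping panel: a shallow V, both ends raised, pivoted at its middle about the warmer's y. 0 = off (upper end standing out), 0.44 = on (upper end pressed in). A spring drives it from the middle (0.22) to the nearer stop; about 6 N at 26 mm from the pivot starts it; past the middle it snaps over and stays
- rocker_pivot (a point): Middle of the rocker's pivot axis, fixed to the warmer, 16 mm outward from the panel face (in the warmer's frame x -10, y -100, z 78 mm). Axes as the warmer's. Up the slope is (0.848, 0, 0.530) and out of the panel (-0.530, 0, 0.848) in these axes
- rocker_press (a point): Point to push, on the outer face of the rocker's upper half, 26 mm up from the pivot on the rocker's centreline; it moves with the rocker. From off to on it travels about 11 mm into the panel (direction 0.530, 0, -0.848 in the warmer's axes) when pushed there
- mug: White cylindrical mug with one ear handle, 0.3 kg, 91 mm high. Origin: in the middle of its whole length with handle, on the underside; the body, 84 mm across, is centred 18.5 mm from the origin towards +y, the handle points to -y, z up. Its hollow counts as solid here, and the body is too wide to grip: hold it by the handle
- mug_base (a point): Centre of the underside of the mug's round body
- mug_handle (a point): Middle of the upright bar of the mug's handle, 70.5 mm out from the body's axis, 50 mm above the underside. The bar is 14 mm wide (mug's x), 9 mm thick (mug's y), the handle's top is 70 mm above the underside; pinch it from above with the fingers closing along the mug's x
- bowl: White bowl, 115 mm across, 56 mm high, bystander; origin at the centre of its underside
- salt_shaker: Salt shaker, grey and clear, 44 mm across, 90 mm high, bystander; origin at the centre of its underside
- lemon: Yellow lemon, 83 x 58 x 58 mm, bystander; origin at the centre of its underside
There are look-alikes about, which are no part of the job. What is shaped like the mug but red is not meant.

How it is judged:
On the way, in this order (a step that is already met when the one before it is completed fails the run):
1. the mug stands upright on the warmer's plate, its base within 18 mm of the plate's centre, let go, with the rocker still off (distance between mug_base and plate_top below 0.018 m and angle between mug's own z axis and vertical below 0.06 rad and contact force between the fingers and mug below 0.1 N and linear speed of mug below 0.02 m/s and value of joint rocker below 0.1 rad), for 0.2 s.
2. the rocker has snapped over to on (value of joint rocker above 0.4 rad), for 0.2 s.
At the end, for the whole second after the job is handed in: the rocker is on (joint above 0.40 rad) and the mug stands at rest and upright (within 0.06 rad) on the plate, the centre of its base within 18 mm of the plate's centre (distance between mug_base and plate_top below 0.018 m and angle between mug's own z axis and vertical below 0.06 rad and linear speed of mug below 0.02 m/s and value of joint rocker above 0.4 rad); the robot touches nothing.
It fails at once if the mug is tilted more than 30 degrees (angle between mug's own z axis and vertical above 0.52 rad).
It fails at once if the mug strikes the warmer with more than 40 N (contact force between mug and warmer above 40 N).
It fails at once if the bowl, the salt shaker or the lemon is moved more than 30 mm (distance of any of bowl, salt_shaker, lemon from where it was at the start of the episode above 0.03 m).
It also fails if it takes over 45 s, if anything falls off the work surface, if the arm or the gripper's body presses on something with over 40 N, if the wrist force passes 120 N, or if a joint passes its speed limit or range.

## Working session

There is one attempt and no reset: what is moved stays moved. The work goes in short steps, Python scripts to look and compute and a tool call to move; the robot and the scene stay as the last step left them, time stands still between calls to the robot, and variables do not carry over. Pictures are saved under pics/ and viewed, at most 10 in all, crops included, and the job is handed in when it is done.

Besides the shell and the picture viewer there is one more tool, called after "Request:" as name([rows], argument=value, ...), one row to a line, values as JSON. step_arm: Moves the arm, as the interface text tells. Its arguments: {"type":"object","properties":{"plan":{"type":"array","items":{"type":"array","items":{"type":"array","items":{"type":"number"}}}},"grip":{"type":"number"},"squeeze":{"type":"number"}},"required":["plan"]}

```bash
mkdir -p pics
cat > h.py <<'E'
import numpy as np, cv2
from station import ctrl
from scipy.spatial.transform import Rotation as Rn
def cam(n):
    m=ctrl.camera_model(n); K=np.array(m['intrinsics']); 
    if n=='wrist':
        o=ctrl.get_obs(); T=np.array(m['tool_from_camera']); Rt=Rn.from_euler('xyz',o['eef_rot']).as_matrix()
        Rwc=Rt@T[:3,:3]; c=Rt@T[:3,3]+np.array(o['ee_pos'])
        return K,m['k1'],Rwc.T,-Rwc.T@c
    return K,m['k1'],np.array(m['R']),np.array(m['t'])
def ray(px,C):
    K,k1,R,t=C
    d=np.array([k1,0,0,0,0.])[[0,1,2,3,4]]
    n=cv2.undistortPoints(np.array([[px]],float),K,d)[0,0]
    return -R.T@t, R.T@np.array([n[0],n[1],1])
def onz(px,z,C):
    c,d=ray(px,C); return c+d*(z-c[2])/d[2]
def proj(X,C):
    K,k1,R,t=C
    return cv2.projectPoints(np.array([X],float),cv2.Rodrigues(R)[0],t,K,np.array([k1,0,0,0,0.]))[0][0,0]
def tri(obs):
    A=np.zeros((3,3));b=np.zeros(3)
    for c,d in obs:
        d=d/np.linalg.norm(d);P=np.eye(3)-np.outer(d,d);A+=P;b+=P@c
    X=np.linalg.solve(A,b); return X,[round(float(np.linalg.norm(np.cross(X-c,d/np.linalg.norm(d)))),4) for c,d in obs]
E
python3 - <<'E'
from h import *
for n in ('scene','top'):
    im=ctrl.camera(n); cv2.imwrite(f'pics/{n}0.png',im[...,::-1]); 
    C=cam(n);print(n,'cam at',-C[2].T@C[3])
    for q in ['mug','mug_base','mug_handle','plate_top','rocker_pivot','rocker_press','visor_edge','warmer','bowl','salt_shaker','lemon']:
        print(q,[(np.round(d['at']).tolist(),round(d['confidence'],2)) for d in ctrl.place_of(q,n)][:4])
print(ctrl.get_obs())
E
```

```text
scene cam at [ 0.02056098 -0.75182809  0.7820939 ]
mug [([274.0, 297.0], 0.95), ([222.0, 270.0], 0.9), ([232.0, 237.0], 0.72), ([280.0, 219.0], 0.6)]
mug_base [([264.0, 293.0], 0.97), ([226.0, 269.0], 0.87), ([289.0, 217.0], 0.79), ([226.0, 234.0], 0.79)]
mug_handle [([238.0, 226.0], 0.97), ([265.0, 205.0], 0.96), ([219.0, 270.0], 0.9), ([291.0, 285.0], 0.87)]
plate_top [([384.0, 292.0], 0.67)]
rocker_pivot [([428.0, 337.0], 0.72)]
rocker_press [([435.0, 328.0], 0.74)]
visor_edge [([431.0, 308.0], 0.83)]
warmer [([411.0, 330.0], 0.7), ([282.0, 220.0], 0.56)]
bowl [([301.0, 255.0], 0.91)]
salt_shaker [([336.0, 230.0], 0.94)]
lemon [([372.0, 252.0], 0.85)]
top cam at [0.31279194 0.12563806 1.26551998]
mug [([326.0, 305.0], 0.96), ([177.0, 233.0], 0.9), ([178.0, 307.0], 0.83), ([250.0, 342.0], 0.74)]
mug_base [([178.0, 227.0], 0.97), ([170.0, 306.0], 0.86), ([244.0, 338.0], 0.65)]
mug_handle [([338.0, 284.0], 0.79), ([157.0, 254.0], 0.73), ([269.0, 350.0], 0.57), ([196.0, 300.0], 0.56)]
plate_top [([394.0, 204.0], 0.86)]
rocker_pivot [([482.0, 206.0], 0.94)]
rocker_press [([488.0, 198.0
[... 168 characters left out ...]

lemon [([297.0, 165.0], 0.84)]
{'time_s': 1.2, 'qpos': array([ 1.26644148e+00,  2.99909210e-01,  1.52101019e+00, -6.81913332e-06,
        1.32068687e+00, -6.65658564e-02]), 'joint_vel': array([ 0.00111093, -0.00081442,  0.00078854, -0.00174047,  0.00226401,
       -0.00013514]), 'tau': array([ 2.62474845e-03, -5.31683099e+01, -3.52915227e+01,  7.08903372e-02,
        2.13470712e-02, -6.94738304e-06]), 'ee_pos': array([0.12953803, 0.53451663, 0.20543621]), 'eef_rot': array([-3.14157863e+00,  5.68643969e-06,  2.90380535e+00]), 'force': array([-0.10990435, -0.12382518, -0.152413  ]), 'moment': array([-0.00531218, -0.01487664, -0.01055306]), 'grip_force': 0.0, 'grip_width': 0.09382941411965007}
```

View pics/scene0.png

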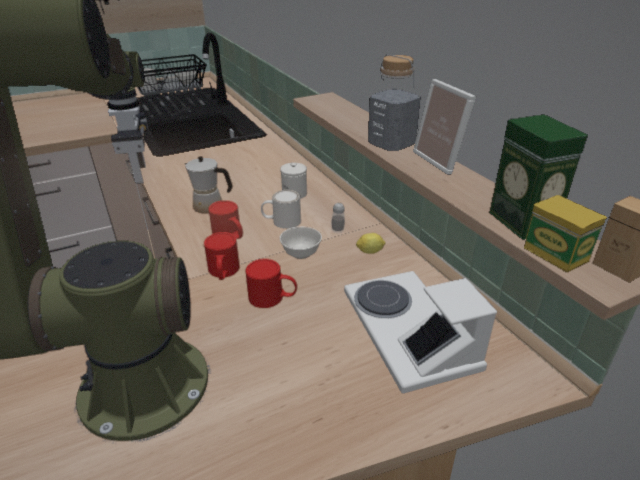

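View pics/top0.png

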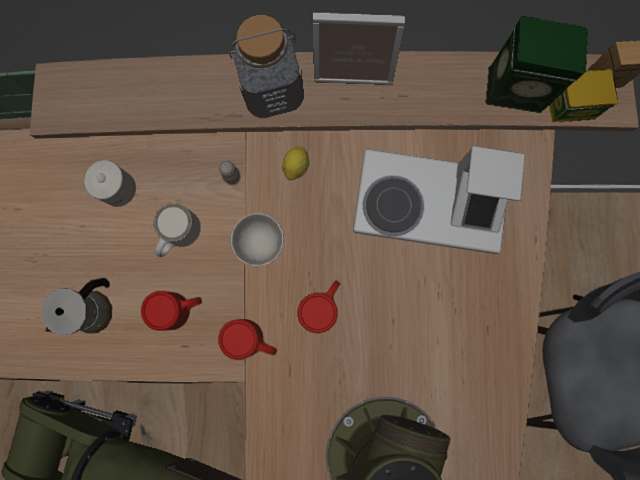

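The top picture shows the white mug at (175,225) with its handle at (162,247). Three red mugs are at (165,310), (240,340) and (318,312), a white lidded jar at (104,180) and a bowl at (257,240). The warmer's plate is at (393,205) and its rocker at (480,210). In the scene picture the white mug is at (286,209), handle at (266,210). By the description I choose the mug at top (175,225). Next I measure it and check it in one crop.

```bash
cat >> h.py <<'E'
def best(q,n,near,r=30):
    l=[d['at'] for d in ctrl.place_of(q,n) if np.hypot(*(np.array(d['at'])-near))<r]
    return l[0] if l else None
E
python3 - <<'E'
from h import *
im=ctrl.camera('top'); ctrl.camera('scene')
cv2.imwrite('pics/crop0.png',cv2.resize(im[180:280,120:290,::-1],None,fx=4,fy=4,interpolation=cv2.INTER_CUBIC))
Ct,Cs=cam('top'),cam('scene')
N={'mug_base':((178,227),(287,217),0),'mug_handle':((160,250),(265,207),.05),'plate_top':((394,204),(384,294),.04),
'rocker_pivot':((482,206),(428,337),.078),'rocker_press':((488,198),(435,328),.095),'visor_edge':((480,180),(431,308),.152),
'bowl':((259,241),(301,255),0),'salt_shaker':((230,175),(336,230),0),'lemon':((297,165),(372,252),0)}
P={}
for q,(a,b,z) in N.items():
    pt,ps=best(q,'top',a,15),best(q,'scene',b,15)
    r=[]
    if pt is not None:r.append(np.round(onz(pt,z,Ct),4))
    else: r.append(None)
    if ps is not None:r.append(np.round(onz(ps,z,Cs),4))
    if pt is not None and ps is not None: r.append(np.round(tri([ray(pt,Ct),ray(ps,Cs)])[0],4)); r.append(tri([ray(pt,Ct),ray(ps,Cs)])[1][0])
    print(q,*r)
# warmer silhouette footprint: base edges from top mask
for n in ('top',):
    m=max([d for d in ctrl.masks_of('mug',n) if np.hypot(*(np.array(d['at'])-(175,225)))<20],key=lambda d:d['confidence'])
    ys,xs=np.where(m['pixels']);print('mugmask',xs.min(),xs.max(),ys.min(),ys.max())
    # rim: fit of body at z .091
    W=np.array([onz((x,y),.091,Ct)[:2] for x,y in zip(xs,ys)]);print(W.min(0),W.max(0))
    m=ctrl.masks_of('warmer',n)[0]['pixels'].astype(np.uint8)
    c=max(cv2.findContours(m,cv2.RETR_EXTERNAL,cv2.CHAIN_APPROX_NONE)[0],key=cv2.contourArea)
    ap=cv2.approxPolyDP(c,4,True)[:,0];print([(p.tolist(),np.round(onz(p,.03,Ct)[:2],3).tolist()) for p in ap])
E
```

```text
mug_base [0.5061 0.4451 0.    ] [0.512  0.4631 0.    ] [0.5037 0.4417 0.0137] 0.0003
mug_handle [0.4445 0.4871 0.05  ] [0.4526 0.4828 0.05  ] [0.4489 0.4859 0.049 ] 0.0045
plate_top [ 0.5441 -0.0218  0.04  ] [ 0.5496 -0.0253  0.04  ] [ 0.5472 -0.0234  0.0387] 0.0032
rocker_pivot [ 0.5293 -0.2084  0.078 ] [ 0.5263 -0.2148  0.078 ] [ 0.5305 -0.2101  0.0719] 0.0001
rocker_press [ 0.5464 -0.2089  0.095 ] [ 0.545  -0.2073  0.095 ] [ 0.5454 -0.2082  0.0958] 0.0009
visor_edge None [ 0.5265 -0.2148  0.152 ]
bowl [0.4681 0.265  0.    ]
salt_shaker [0.6169 0.3287 0.    ] [0.6077 0.3152 0.    ] [ 0.6183  0.3312 -0.0119] 0.0016
lemon [0.6436 0.1942 0.    ] [0.6521 0.1904 0.    ] [ 0.6481  0.1924 -0.001 ] 0.0046
mugmask 154 200 203 256
[0.43177499 0.38620262] [0.54410851 0.4855508 ]
[([523, 156], [0.653, -0.323]), ([474, 146], [0.677, -0.212]), ([451, 163], [0.638, -0.158]), ([367, 151], [0.667, 0.029]), ([353, 230], [0.49, 0.064]), ([497, 253], [0.435, -0.251]), ([506, 204], [0.544, -0.277]), ([520, 198], [0.557, -0.31])]
```

View pics/crop0.png

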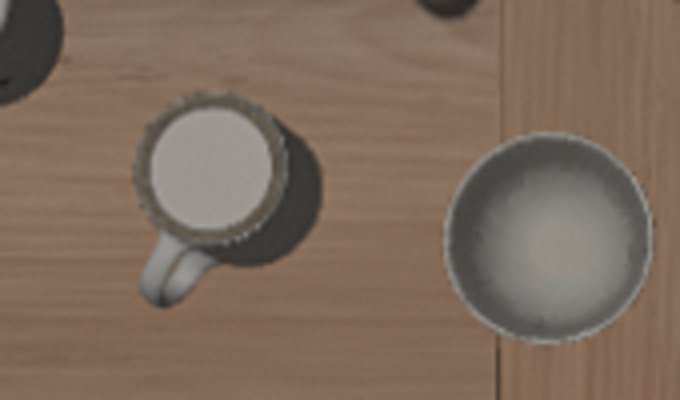

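The crop confirms a white body with one handle pointing down-left, at top pixel (161,252), and it is the only white mug. I fly over the handle for a closer look.

Request:
step_arm([
  [[-1.4,0.1,0,0,0,0.5],[-2.8,0.2,0,0,0,1],[-4.2,0.4,0,0,0,1.5],[-5.6,0.5,0,0,0,2],[-7,0.6,0,0,0,2.5],[-8.3,0.7,0,0,0,3],[-9.5,0.8,0,0,0,3.5],[-10.6,0.9,0,0,0,4]],
], grip=1.0, squeeze=50)

```text
time_s: 2.97
ee_pos: [0.4473, 0.4849, 0.2053]
eef_rot: [-3.141, 0.0, 2.481]
force: [-0.7, -0.5, -0.2]
grip_width: 0.0941
grip_force: 0.0
```

Request:
step_arm([
  [[0,0,0,0,0,0],[0,0,0,0,0,0]],
])

```text
time_s: 3.13
ee_pos: [0.4462, 0.4851, 0.2046]
eef_rot: [-3.141, -0.0, 2.483]
force: [-0.4, -0.2, -0.1]
grip_width: 0.0942
grip_force: 0.0
```

Run:
```python
from h import *
C=cam('wrist'); im=ctrl.camera('wrist'); cv2.imwrite('pics/w1.png',im[...,::-1])
o=ctrl.get_obs();print(o['time_s'],o['ee_pos'],o['eef_rot'],'cam',-C[2].T@C[3])
for q,z in (('mug_base',0),('mug_handle',.05),('mug',0)):
    print(q,[(np.round(d['at']).tolist(),round(d['confidence'],2),np.round(onz(d['at'],z,C),4).tolist()) for d in ctrl.place_of(q,'wrist')])
```

```text
3.1833 [0.44505219 0.48564001 0.2049633 ] [-3.14089275e+00 -2.53565535e-04  2.48461461e+00] cam [0.38724462 0.5297499  0.38385747]
mug_base [([34.0, 306.0], 0.71, [0.3126, 0.1394, 0.0])]
mug_handle [([327.0, 229.0], 0.83, [0.4465, 0.4868, 0.05]), ([190.0, 201.0], 0.61, [0.3439, 0.3993, 0.05])]
mug [([43.0, 318.0], 0.88, [0.3295, 0.1354, 0.0]), ([235.0, 154.0], 0.77, [0.3305, 0.4529, 0.0]), ([77.0, 192.0], 0.58, [0.2524, 0.286, 0.0])]
```

View pics/w1.png

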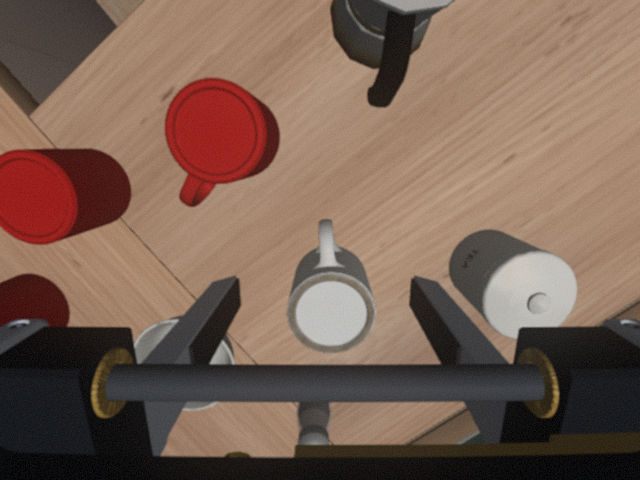

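The wrist view shows the white mug's rim centred at (332,311) and its handle at (326,243), outer bar end near (326,224), between the open fingers.

Run:
```python
from h import *
C=cam('wrist'); 
im=ctrl.camera('wrist')
r=onz((332,311),.091,C); h=onz((327,229),.05,C)
Ct=cam('top'); r2=onz((173,222),.091,Ct)
print('rim',r,r2,'bar',h,'dist',np.linalg.norm((r-h)[:2]),np.linalg.norm((r2-h)[:2]))
u=(h-r)[:2]; u/=np.linalg.norm(u); print('handle dir',u,'yaw',np.arctan2(u[1],u[0]), 'bar from rim',r[:2]+u*.0705, r2[:2]+u*.0705)
o=ctrl.get_obs();R=Rn.from_euler('xyz',o['eef_rot']).as_matrix()
for t in (h[:2],r[:2]+u*.0705): print(R.T@(np.r_[t,.031]-o['ee_pos'])/.03)
```

```text
rim [0.50143389 0.45021652 0.091     ] [0.50336378 0.44422323 0.091     ] bar [0.44460584 0.48819901 0.05      ] dist 0.06835273997876316 0.0733918627103555
handle dir [-0.83139386  0.55568359] yaw 2.552407689767858 bar from rim [0.44282062 0.48939221] [0.44475051 0.48339892]
[0.01945424 0.05909774 5.82629001]
[0.09087438 0.05438694 5.82629131]
```

Request:
step_arm([
  [[0,0,1.2,0,0,-0.3],[0,0,2.4,0,0,-0.3],[0.05,0.05,3.5,0,0,-0.3],[0.05,0.05,4.4,0,0,-0.3],[0.05,0.05,5.2,0,0,-0.3],[0.05,0.05,5.7,0,0,-0.3],[0.05,0.05,5.8,0,0,-0.3],[0.05,0.05,5.8,0,0,-0.3]],
])

```text
time_s: 4.05
ee_pos: [0.4439, 0.4881, 0.0311]
eef_rot: [-3.14, -0.0, 2.517]
force: [1.1, 0.5, -0.0]
grip_width: 0.0941
grip_force: 0.0
```

Request:
step_arm([
  [[0,0,0,0,0,0],[0,0,0,0,0,0],[0,0,0,0,0,0],[0,0,0,0,0,0],[0,0,0,0,0,0],[0,0,0,0,0,0],[0,0,0,0,0,0],[0,0,0,0,0,0]],
], grip=0, squeeze=50)

```text
time_s: 4.72
ee_pos: [0.4447, 0.4879, 0.0314]
eef_rot: [-3.142, 0.0, 2.516]
force: [0.0, 0.6, 0.1]
grip_width: 0.0443
grip_force: 0.0
```

Request:
step_arm([
  [[0,0,0,0,0,0],[0,0,0,0,0,0],[0,0,0,0,0,0],[0,0,0,0,0,0],[0,0,0,0,0,0],[0,0,0,0,0,0],[0,0,0,0,0,0],[0,0,0,0,0,0]],
])

```text
time_s: 5.38
ee_pos: [0.4447, 0.4879, 0.0314]
eef_rot: [-3.142, 0.0, 2.516]
force: [0.3, -0.2, -0.4]
grip_width: 0.012
grip_force: 50.0
```

Request:
step_arm([
  [[0,0,-0.2,0,0,0],[0,0,-0.7,0,0,0],[0,0,-1.4,0,0,0],[0,0,-2.2,0,0,0],[0,0,-3,0,0,0],[0,0,-3.7,0,0,0],[0,0,-4.2,0,0,0],[0,0,-4.3,0,0,0]],
])

```text
time_s: 6.05
ee_pos: [0.4452, 0.4886, 0.1637]
eef_rot: [3.138, 0.001, 2.516]
force: [1.1, 0.5, -3.2]
grip_width: 0.0122
grip_force: 50.0
```

Run:
```python
from h import *
C=cam('wrist'); im=ctrl.camera('wrist'); cv2.imwrite('pics/w2.png',im[...,::-1])
o=ctrl.get_obs();print(o['time_s'],o['ee_pos'],o['eef_rot'],o['force'],o['grip_width'],o['grip_force'])
R=Rn.from_euler('xyz',o['eef_rot']).as_matrix()
# where an upright mug's rim should appear, held with bar at grasp point: body 70.5 mm along -handle dir
g=o['ee_pos'].copy()
th=np.linspace(0,6.28,40)
for s in (1,-1):
    c=g+s*R[:,0]*.0705; z0=g[2]-.0314
    P=[proj([c[0]+.042*np.cos(t),c[1]+.042*np.sin(t),z0+.091],C) for t in th]
    cv2.polylines(im,[np.int32(P)],True,(0,255,0) if s==1 else (255,0,255),1)
cv2.imwrite('pics/w2.png',im[...,::-1])
s=ctrl.camera('scene')
for n in ('scene','top'):
    if n=='top': ctrl.camera(n)
    print(n,[(q,[(np.round(d['at']).tolist(),round(d['confidence'],2)) for d in ctrl.place_of(q,n)]) for q in ('mug_base','plate_top')])
```

```text
6.1 [0.44501899 0.4883334  0.16237586] [3.13893838e+00 3.28755031e-04 2.51634130e+00] [ 0.31490628 -0.4448713  -4.0746052 ] 0.012499600520853527 49.992258395577664
scene [('mug_base', [([267.0, 299.0], 0.94), ([224.0, 269.0], 0.8), ([227.0, 235.0], 0.77), ([287.0, 180.0], 0.76), ([302.0, 254.0], 0.55)]), ('plate_top', [([384.0, 293.0], 0.75)])]
top [('mug_base', [([170.0, 220.0], 0.88), ([244.0, 342.0], 0.86), ([140.0, 244.0], 0.72), ([395.0, 204.0], 0.69)]), ('plate_top', [([394.0, 206.0], 0.87), ([495.0, 195.0], 0.53)])]
```

View pics/w2.png

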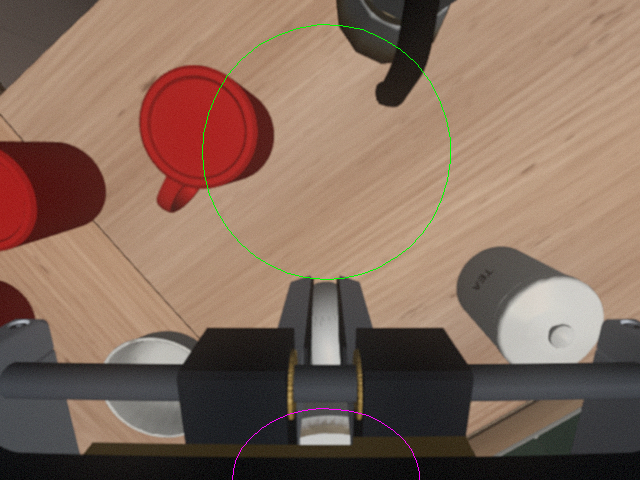

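The mug hangs by its handle between the fingers at (325,320), with the body under the gripper as expected and a load of about 3–4 N. Next I refine the plate and the warmer's pose from the saved pictures.

Run:
```python
from h import *
res={}
for n,(u,v),w in (('top',(394,205),45),('scene',(384,296),42)):
    C=cam(n); g=cv2.imread(f'pics/{n}0.png',0)
    m=np.zeros_like(g); cv2.circle(m,(u,v),w,255,-1)
    b=((g<130)&(m>0)).astype(np.uint8); b=cv2.morphologyEx(b,cv2.MORPH_CLOSE,np.ones((5,5)))
    nl,l,st,ce=cv2.connectedComponentsWithStats(b); k=l[v,u] or 1+np.argmax(st[1:,4])
    c=max(cv2.findContours((l==k).astype(np.uint8),0,cv2.CHAIN_APPROX_NONE)[0],key=cv2.contourArea)
    W=np.array([onz(p,.04,C)[:2] for p in c[:,0]],np.float32)
    print(n,'plate fit',cv2.fitEllipse(W),st[k])
C=cam('top')
# warmer model fit: yaw from front edge & plate; reproject key points
for yaw in (-.15,-.173,-.19):
    R=Rn.from_euler('z',yaw).as_matrix()
    p=np.array([.547,-.023,.04]); o=p-R@[-.025,.085,.04]
    print(yaw,'org',o[:2],'pivot',o+R@[-.01,-.1,.078],'corners top', [np.round(proj(o+R@[a,b,.03],C)).tolist() for a,b in ((-.095,.165),(-.095,-.165),(.095,.165))])
```

```text
top plate fit ((0.5304309725761414, -0.013770025223493576), (0.15119525790214539, 0.17162662744522095), 115.01982879638672) [ 349  175   75   76 3972]
scene plate fit ((0.5232101082801819, -0.037470705807209015), (0.13736265897750854, 0.17099082469940186), 131.7592010498047) [ 344  281   67   55 1839]
-0.15 org [ 0.55901704 -0.11078149] pivot [ 0.53418551 -0.20816422  0.078     ] corners top [[352.0, 230.0], [501.0, 250.0], [363.0, 146.0]]
-0.173 org [ 0.55699506 -0.11103465] pivot [ 0.5299305  -0.20782054  0.078     ] corners top [[351.0, 229.0], [500.0, 253.0], [364.0, 146.0]]
-0.19 org [ 0.5554971  -0.11119183] pivot [ 0.52679117 -0.20750367  0.078     ] corners top [[351.0, 228.0], [499.0, 255.0], [365.0, 145.0]]
```

Run:
```python
from h import *
C=cam('top'); im=cv2.imread('pics/top0.png')
k=4;x0,y0=345,140
a=cv2.resize(im[y0:265,x0:535],None,fx=k,fy=k,interpolation=cv2.INTER_CUBIC)
def dr(o,R,pts,col,cl=True):
    P=np.array([(proj(o+R@np.array(p),C)+.5-[x0,y0])*k for p in pts]);cv2.polylines(a,[np.int32(P)],cl,col,1)
yaw=-.16;R=Rn.from_euler('z',yaw).as_matrix();o=np.array([.547,-.025,.04])-R@[-.025,.085,.04]
t=np.linspace(0,6.28,60)
dr(o,R,[(-.025+.06*np.cos(s),.085+.06*np.sin(s),.04) for s in t],(0,255,0))
dr(o,R,[(-.095,.165,.03),(-.095,-.165,.03),(.095,-.165,.03),(.095,.165,.03)],(0,0,255))
dr(o,R,[(-.003,-.155,.16),(-.003,-.045,.16),(.095,-.045,.16),(.095,-.155,.16)],(255,0,255))
cv2.imwrite('pics/fit.png',a)
```

```text
(no output)
```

View pics/fit.png

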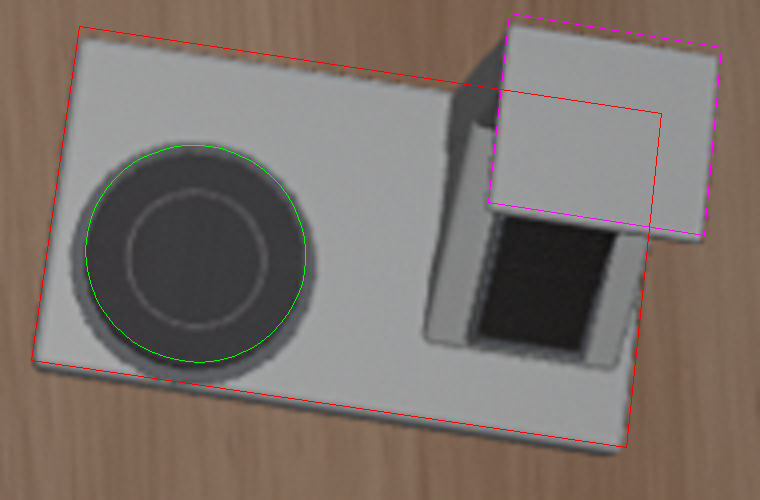

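The overlay shows the plate's ring centred at (197,260) in the crop, about 4 mm nearer than the green circle, and the yaw fits at -0.16. So the plate is at about (0.5445,-0.0255), which agrees with the pivot at (0.530,-0.210). Now I carry the mug.

Request:
step_arm([
  [[-0.2,-0.2,0,0,0,0],[-0.6,-0.7,0,0,0,0],[-1.2,-1.4,0,0,0,0],[-1.9,-2.2,0,0,0,0],[-2.7,-3.1,0,0,0,0],[-3.5,-4,0,0,0,0],[-4.3,-4.9,0,0,0,0],[-5.1,-5.8,0,0,0,0]],
])

```text
time_s: 7.07
ee_pos: [0.4665, 0.2551, 0.1602]
eef_rot: [-3.141, -0.0, 2.516]
force: [0.4, -0.3, -3.8]
grip_width: 0.0123
grip_force: 50.0
```

Request:
step_arm([
  [[-0.8,-0.9,0,0,0,0],[-1.6,-1.9,0,0,0,0],[-2.4,-2.8,0,0,0,0],[-3.2,-3.7,0,0,0,0],[-4,-4.6,0,0,0,0],[-4.7,-5.4,0,0,0,0],[-5.1,-5.9,0,0,0,0],[-5.25,-6.1,0,0,0,0]],
])

```text
time_s: 7.73
ee_pos: [0.4871, 0.0139, 0.1603]
eef_rot: [-3.141, 0.0, 2.514]
force: [0.3, 0.3, -3.3]
grip_width: 0.0124
grip_force: 50.0
```

Request:
step_arm([
  [[0,0,0.2,0,0,0],[0,0,0.6,0,0,0],[0,0,1.0,0,0,0],[0,0,1.4,0,0,0],[0,0,1.7,0,0,0],[0,0,1.9,0,0,0],[0,0,2.0,0,0,0],[0,0,2.0,0,0,0]],
])

```text
time_s: 8.4
ee_pos: [0.4873, 0.0171, 0.0999]
eef_rot: [-3.141, -0.001, 2.517]
force: [0.1, 0.2, -2.6]
grip_width: 0.0125
grip_force: 50.0
```

Run:
```python
from h import *
o=ctrl.get_obs();print(o['time_s'],o['ee_pos'],o['eef_rot'],o['force'],o['grip_width'])
R=Rn.from_euler('xyz',o['eef_rot']).as_matrix()
b=o['ee_pos']-R[:,0]*.0705; print('body',b)
w=np.array([.5445,-.0255]); print('shift units',(R.T@np.r_[w-b[:2],0])/.03)
ims=[]
for n in ('scene','top'):
    im=ctrl.camera(n);C=cam(n)
    for q in ('mug_base','mug_handle'):
        print(n,q,[(np.round(d['at']).tolist(),round(d['confidence'],2)) for d in ctrl.place_of(q,n)])
    print('expect',proj([b[0],b[1],o['ee_pos'][2]-.0314],C))
    z=o['ee_pos'][2]-.0314
    for zz in (z,z+.091):
        cv2.polylines(im,[np.int32([proj([b[0]+.042*np.cos(t),b[1]+.042*np.sin(t),zz],C)+.5 for t in np.linspace(0,6.28,40)])],True,(0,255,0),1)
    c=proj([.5445,-.0255,.04],C).astype(int); ims.append(cv2.resize(im[c[1]-65:c[1]+65,c[0]-65:c[0]+65],(400,400),interpolation=cv2.INTER_CUBIC))
cv2.imwrite('pics/pl.png',np.hstack(ims)[...,::-1])
```

```text
8.4 [0.48726636 0.01713506 0.0999474 ] [-3.14116720e+00 -7.08545327e-04  2.51680473e+00] [ 0.11238423  0.1978103  -2.57876557] 0.012476451245125595
body [ 0.54444799 -0.02410216  0.09989745]
shift units [-2.86604491e-02 -3.67782723e-02 -4.65992133e-06]
scene mug_base [([382.0, 285.0], 0.9), ([269.0, 295.0], 0.9), ([222.0, 268.0], 0.75), ([226.0, 233.0], 0.74)]
scene mug_handle [([239.0, 231.0], 0.81), ([293.0, 284.0], 0.76), ([215.0, 267.0], 0.75), ([357.0, 263.0], 0.67)]
expect [382.90900543 285.73540382]
top mug_base [([167.0, 307.0], 0.9), ([245.0, 340.0], 0.7)]
top mug_handle [([198.0, 300.0], 0.89), ([338.0, 283.0], 0.77), ([272.0, 348.0], 0.64)]
expect [394.6851407  201.39607192]
```

View pics/pl.png

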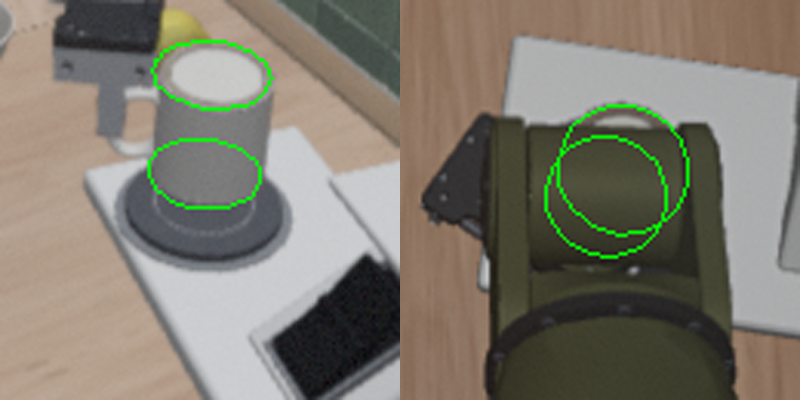

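The scene crop shows the mug upright over the plate, its rim lying on the predicted ellipse. I lower it the last 28 mm gently.

Request:
step_arm([
  [[0,0,0.2,0,0,0],[-0.03,-0.04,0.4,0,0,0],[-0.03,-0.04,0.55,0,0,0],[-0.03,-0.04,0.68,0,0,0],[-0.03,-0.04,0.77,0,0,0],[-0.03,-0.04,0.83,0,0,0],[-0.03,-0.04,0.87,0,0,0],[-0.03,-0.04,0.87,0,0,0]],
])

```text
time_s: 9.37
ee_pos: [0.4875, 0.0153, 0.0742]
eef_rot: [-3.141, -0.0, 2.516]
force: [-0.9, 0.3, -4.3]
grip_width: 0.0125
grip_force: 50.0
```

Request:
step_arm([
  [[0,0,0.02,0,0,0],[0,0,0.04,0,0,0],[0,0,0.06,0,0,0],[0,0,0.07,0,0,0],[0,0,0.07,0,0,0]],
])

```text
time_s: 9.78
ee_pos: [0.4876, 0.0153, 0.0723]
eef_rot: [3.142, 0.0, 2.516]
force: [-0.5, 0.4, -3.3]
grip_width: 0.0124
grip_force: 50.0
```

Request:
step_arm([
  [[0,0,0.02,0,0,0],[0,0,0.04,0,0,0],[0,0,0.05,0,0,0],[0,0,0.05,0,0,0]],
])

```text
time_s: 10.12
ee_pos: [0.4877, 0.0153, 0.0712]
eef_rot: [3.141, 0.0, 2.516]
force: [-4.2, 1.7, 4.3]
grip_width: 0.0126
grip_force: 50.0
```

The mug touches down, so I release it.

Request:
step_arm([
  [[0,0,0,0,0,0],[0,0,0,0,0,0],[0,0,0,0,0,0],[0,0,0,0,0,0],[0,0,0,0,0,0],[0,0,0,0,0,0],[0,0,0,0,0,0],[0,0,0,0,0,0]],
], grip=0.6)

```text
time_s: 10.78
ee_pos: [0.4875, 0.0152, 0.0707]
eef_rot: [-3.142, 0.0, 2.516]
force: [-0.6, 0.6, -0.4]
grip_width: 0.056
grip_force: 0.0
```

Request:
step_arm([
  [[0,0,-0.4,0,0,0],[0,0,-1.2,0,0,0],[0,0,-2.3,0,0,0],[0,0,-3.5,0,0,0],[0,0,-4.7,0,0,0],[1,0,-5.4,0,0,0],[2,0,-5.8,0,0,0],[3,0,-6,0,0,0]],
])

```text
time_s: 11.45
ee_pos: [0.414, 0.0683, 0.2525]
eef_rot: [3.14, 0.002, 2.516]
force: [0.4, 0.8, -0.6]
grip_width: 0.0566
grip_force: 0.0
```

Run:
```python
from h import *
o=ctrl.get_obs();print(o['time_s'],o['ee_pos'],o['eef_rot'],o['qpos'],o['grip_width'])
ims=[];obs=[]
for n in ('scene','top'):
    im=ctrl.camera(n);C=cam(n)
    for q,nr in (('mug_base',None),('rocker_press',None),('rocker_pivot',None),('visor_edge',None)):
        print(n,q,[(np.round(d['at']).tolist(),round(d['confidence'],2),np.round(onz(d['at'],dict(mug_base=.04,rocker_press=.098,rocker_pivot=.078,visor_edge=.152)[q],C),3).tolist()) for d in ctrl.place_of(q,n) if d['at'][0]>340])
    c=proj([.5445,-.09,.04],C).astype(int)
    for zz in (.04,.131):
        cv2.polylines(im,[np.int32([proj([.5445+.042*np.cos(t),-.0255+.042*np.sin(t),zz],C)+.5 for t in np.linspace(0,6.28,40)])],True,(0,255,0),1)
    R=Rn.from_euler('z',-.16).as_matrix();w=np.array([.5556,-.1134,0])
    B=lambda P:cv2.polylines(im,[np.int32([proj(w+R@np.array(p),C)+.5 for p in P])],True,(255,0,255),1)
    B([(-.003,-.155,.152),(-.003,-.045,.152),(.095,-.045,.16),(.095,-.155,.16)])
    up=np.array([.848,0,.53]);pv=np.array([-.01,-.1,.078])
    B([pv+a*up*.044+[0,b*.026,0] for a,b in ((-1,-1),(1,-1),(1,1),(-1,1))])
    ims.append(cv2.resize(im[c[1]-85:c[1]+85,c[0]-80:c[0]+90],(400,400),interpolation=cv2.INTER_CUBIC))
cv2.imwrite('pics/rel.png',np.hstack(ims)[...,::-1])
```

```text
11.45 [0.41398748 0.06833481 0.25247303] [3.13989128e+00 1.93194315e-03 2.51554116e+00] [ 7.62177643e-02 -3.58135179e-02  1.79045976e+00  5.17470535e-05
  1.38437260e+00 -8.68538239e-01] 0.056621161946553526
scene mug_base [([384.0, 293.0], 0.66, [0.553, -0.019, 0.04])]
scene rocker_press [([434.0, 324.0], 0.88, [0.546, -0.205, 0.098])]
scene rocker_pivot [([425.0, 338.0], 0.87, [0.521, -0.213, 0.078])]
scene visor_edge [([433.0, 309.0], 0.66, [0.53, -0.213, 0.152]), ([388.0, 292.0], 0.41, [0.483, -0.13, 0.152])]
top mug_base []
top rocker_press [([488.0, 195.0], 0.68, [0.55, -0.218, 0.098])]
top rocker_pivot [([483.0, 206.0], 0.9, [0.53, -0.211, 0.078])]
top visor_edge [([495.0, 196.0], 0.87, [0.538, -0.216, 0.152])]
```

View pics/rel.png

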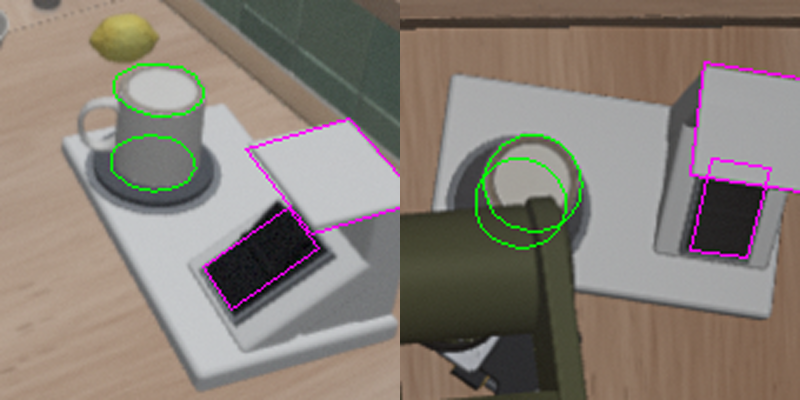

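The mug stands upright, its rim on the predicted circle in both views, and the rocker at (262,258) in the left crop matches the model to a few mm. I now work out the move to a pre-push pose, with the fingers shut.

```bash
cat > rel.py <<'E'
from h import *
w=np.array([.5556,-.1134,0]); Rw=Rn.from_euler('z',-.16).as_matrix()
out=Rw@[-.53,0,.848]; up=Rw@[.848,0,.53]; piv=w+Rw@[-.01,-.1,.078]
press=piv+.026*up+.005*out
z=-out; y=Rw@[0,1,0]; Rg=np.c_[np.cross(y,z),y,z]
def units(p,R=Rg):
    o=ctrl.get_obs();R0=Rn.from_euler('xyz',o['eef_rot']).as_matrix()
    return np.round(np.r_[R0.T@(p-o['ee_pos'])/.03,np.degrees(Rn.from_matrix(R0.T@R).as_rotvec())/6],2)
E
python3 - <<'E'
from rel import *
print(press,Rn.from_matrix(Rg).as_euler('xyz'));print(units(press+.10*out),units(press+.04*out))
E
```

```text
[ 0.54894614 -0.21362     0.09602   ] [3.14159265 0.55859932 2.98159265]
[-7.54 -5.77  2.31 -1.25 -5.25 -4.33] [-8.49 -5.29  4.01 -1.25 -5.25 -4.33]
```

Request:
step_arm([
  [[-0.7,-0.6,0,-0.1,-0.6,-0.5],[-1.6,-1.3,0,-0.3,-1.2,-1],[-2.5,-2,0,-0.4,-1.8,-1.5],[-3.5,-2.8,0.3,-0.6,-2.5,-2.1],[-4.5,-3.5,0.7,-0.8,-3.2,-2.7],[-5.5,-4.3,1.2,-0.9,-3.9,-3.2],[-6.5,-5,1.7,-1.1,-4.6,-3.8],[-7.5,-5.8,2.3,-1.25,-5.2,-4.3]],
], grip=0, squeeze=30)

```text
time_s: 12.62
ee_pos: [0.4897, -0.1836, 0.1912]
eef_rot: [3.128, 0.527, 2.952]
force: [1.3, 0.8, -0.1]
grip_width: 0.0065
grip_force: 0.0
```

Request:
step_arm([
  [[0,0,0,0,0,0],[0,0,0,0,0,0],[0,0,0,0,0,0],[0,0,0,0,0,0]],
])

```text
time_s: 12.95
ee_pos: [0.4902, -0.1803, 0.1927]
eef_rot: [3.125, 0.524, 2.951]
force: [-1.2, 0.2, 0.5]
grip_width: 0.0003
grip_force: 0.0
```

Run:
```python
from rel import *
o=ctrl.get_obs();print(o['time_s'],o['ee_pos'],o['eef_rot'],o['grip_width'])
print(units(press+.10*out),units(press))
im=ctrl.camera('wrist');C=cam('wrist')
for q,p in (('rocker_press',press),('rocker_pivot',piv),('visor_edge',w+Rw@[-.003,-.1,.152]),('plate_top',None)):
    print(q,[(np.round(d['at']).tolist(),round(d['confidence'],2)) for d in ctrl.place_of(q,'wrist')],None if p is None else proj(p,C))
cv2.imwrite('pics/w3.png',im[...,::-1])
```

```text
12.95 [ 0.49017193 -0.18025561  0.1926905 ] [3.12480429 0.52443972 2.95098653] 0.0002604017806702163
[-0.12 -0.78  0.51  0.01 -0.32 -0.25] [-0.23 -0.79  3.85  0.01 -0.32 -0.25]
rocker_press [([298.0, 249.0], 0.6)] [298.3242007  247.58888334]
rocker_pivot [([298.0, 219.0], 0.87)] [297.47212131 217.33957948]
visor_edge [([295.0, 292.0], 0.96)] [294.24648695 289.93236335]
plate_top [] None
```

View pics/w3.png

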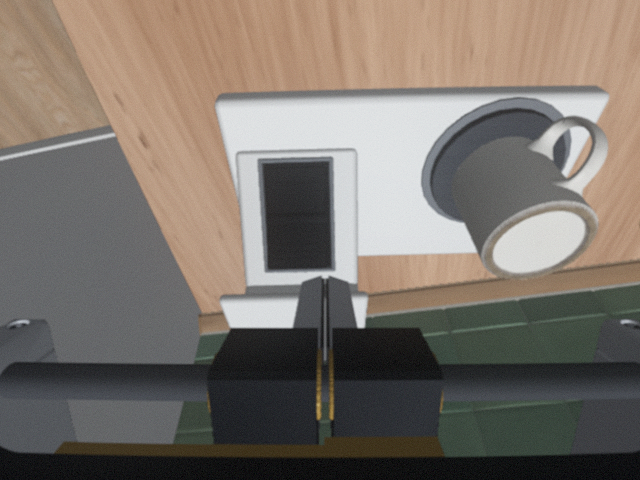

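The wrist view shows the black rocker at (297,215) under the visor edge at (294,292), with the mug standing on the plate at right. The predicted press point (298,248) matches the network, so I align and approach to about 12 mm.

Request:
step_arm([
  [[0,-0.4,0.2,0,-0.2,-0.1],[-0.1,-0.8,0.5,0,-0.3,-0.25],[-0.15,-0.8,1,0,-0.3,-0.25],[-0.2,-0.8,1.7,0,-0.3,-0.25],[-0.2,-0.8,2.4,0,-0.3,-0.25],[-0.2,-0.8,3,0,-0.3,-0.25],[-0.2,-0.8,3.4,0,-0.3,-0.25],[-0.2,-0.8,3.4,0,-0.3,-0.25]],
])

```text
time_s: 13.87
ee_pos: [0.541, -0.2129, 0.1043]
eef_rot: [3.139, 0.553, 2.981]
force: [0.9, 0.3, 0.7]
grip_width: 0.0003
grip_force: 0.0
```

Run:
```python
from rel import *
o=ctrl.get_obs();print(o['time_s'],o['ee_pos'],o['eef_rot'],o['force'],units(press),units(press-.011*out))
```

```text
13.8667 [ 0.54104367 -0.21288046  0.10429849] [3.13929192 0.55312155 2.98137369] [0.90317319 0.29034993 0.67595766] [-0.08  0.02  0.37  0.02 -0.05 -0.  ] [-0.08  0.02  0.74  0.02 -0.05 -0.  ]
```

Request:
step_arm([
  [[-0.05,0,0.1,0,0,0],[-0.05,0,0.2,0,0,0],[-0.05,0,0.3,0,0,0],[-0.05,0,0.4,0,0,0],[-0.05,0,0.5,0,0,0],[-0.05,0,0.6,0,0,0],[-0.05,0,0.65,0,0,0],[-0.05,0,0.65,0,0,0]],
])

```text
time_s: 14.53
ee_pos: [0.5519, -0.2154, 0.0929]
eef_rot: [3.141, 0.557, 2.983]
force: [-47.0, 10.3, 48.9]
grip_width: 0.0003
grip_force: 32.3
```

Firm resistance after 16 mm of travel suggests the stop. I back off and look.

Request:
step_arm([
  [[0,0,-0.3,0,0,0],[0,0,-0.9,0,0,0],[0,0,-1.8,0,0,0],[0,0,-2.8,0,0,0],[0,0,-3.8,0,0,0],[0,0,-4.6,0,0,0],[0,0,-5,0,0,0],[0,0,-5,0,0,0]],
])

```text
time_s: 15.2
ee_pos: [0.4743, -0.2033, 0.2208]
eef_rot: [-3.14, 0.56, 2.982]
force: [0.4, 0.6, 0.2]
grip_width: 0.0004
grip_force: 0.0
```

Run:
```python
from rel import *
o=ctrl.get_obs();print(o['time_s'],o['ee_pos'],o['force'])
a=ctrl.camera('scene');b=ctrl.camera('wrist');C=cam('scene')
for n in('scene','wrist'): print([(np.round(d['at'],1).tolist(),round(d['confidence'],2)) for d in ctrl.place_of('rocker_press',n)])
for n in('wrist',): print('pred',proj(press,cam(n)),proj(press-.011*out,cam(n)))
print('pred scene',proj(press,C),proj(press-.011*out,C))
print([np.round(onz(d['at'],.04,C),3) for d in ctrl.place_of('mug_base','scene') if d['at'][0]>340])
old=cv2.imread('pics/scene0.png')[...,::-1]
s=lambda i:cv2.resize(i[255:385,345:495],(400,347),interpolation=cv2.INTER_CUBIC)
cv2.imwrite('pics/end.png',np.hstack([s(old),s(a)])[...,::-1])
```

```text
15.2 [ 0.47426577 -0.20329608  0.22075665] [0.37201361 0.62590134 0.18990918]
[([436.0, 327.5], 0.82), ([378.0, 292.2], 0.28), ([407.2, 332.6], 0.25)]
[([326.7, 230.3], 0.89)]
pred [326.22663346 233.53081804] [326.13784326 231.01450805]
pred scene [437.72394518 327.25010273] [439.75277108 330.03157944]
[array([ 0.555, -0.016,  0.04 ]), array([ 0.557, -0.026,  0.04 ])]
```

View pics/end.png

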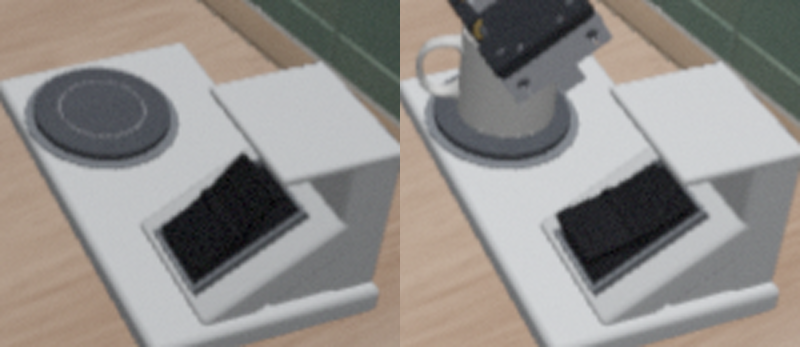

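Compared with the start at left, the rocker at right has flipped: its lower end now stands out near (570,215) and its upper end is pressed in. The mug stands upright and centred on the plate at (507,110), and the robot is clear of everything.

```bash
python3 -c "
from station import ctrl
print(ctrl.hand_in())"
```

```text
the job is handed in; nothing more can be done
None
```

I handed the job in at about 15 s: the white mug stands upright near the centre of the warmer's plate and the rocker has snapped to on. My last picture shows both, but the hand-in call returned no verdict.

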